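# Open the green utensil box by its press-and-slide lid

### The job

Open the green utensil box so that the teaspoon in it can be taken out: press the black release tab on its white lid down and, keeping it pressed, push the lid along its rails until it is fully open, then let go. Leave the yellow box shut.

Things in the scene. Friction and masses are not known exactly. Their poses are not given: they have to be found in the camera images.
- green_tab_top (a point): Centre of the top of the black tab (38 mm along the slide, 40 mm across) on the white lid of the green box; 63 mm over the worktop at rest, 9.5 mm over the lid, 6.5 mm over the rails, which are 60 mm apart. x = the way the lid opens, z up. 21 mm ahead (+x) is the face of a green grip bar on the lid, 8 mm higher than the tab, 46 mm wide: push the lid by it. Tab and bar travel with the lid.
- green_tab (a joint): How far the green box's tab is pressed down, m: 0 = up, 0.008 = fully down. Its spring pushes up with 1.5 N at the start of the travel, 5.5 N when fully down. Pressed less than 0.004, it latches the shut lid; pressed more, the lid can slide. Released with the lid more than about 40 mm open, it springs up again.
- green_lid (a joint): How far the green box's lid is open, m: 0 = shut, 0.070 = fully open, at its stop. It slides with about 1.5 N of friction and stays where it is left. The box, 170 x 76 mm and 56 mm high, is fixed to the worktop, at any angle; the white lid covers one end of it and slides towards the other end, over its sunken green deck.
- yellow_lid (a joint): The same for the lid of the yellow box, of the same make, which stands beside the green one; it starts shut and latched, and is to stay so. (The tall tap over the sink, to the right of the boxes, stands in the way of a wide swing of the arm: come to the boxes close to the base.)

How it is judged:
On the way:
1. the green box's tab is held down past its latch while the lid has begun to slide (value of joint green_tab above 0.003 m and value of joint green_lid above 0.005 m), for 0.05 s.
At the end, for the whole second after the job is handed in: The green box's lid is open to within 12 mm of its stop (joint above 0.058), its tab has sprung up again (pressed less than 2 mm), and the yellow box's lid is shut (open less than 8 mm) (value of joint green_lid above 0.058 m and value of joint green_tab below 0.002 m and value of joint yellow_lid below 0.008 m); the robot touches nothing.
It fails at once if the yellow box's lid is opened (value of joint yellow_lid above 0.01 m).
It also fails if it takes over 32 s, if anything falls off the work surface, if the arm or the gripper's body presses on something with over 40 N, if the wrist force passes 120 N, or if a joint passes its speed limit or range.

### The arm

A 6-joint arm with a two-finger parallel gripper is mounted at the origin on a cart in front of the work surface, level with it; the furniture and walls round the work are solid. World frame = base frame: x ahead of the robot, y to its left, z up, the work surface at z = 0. Lengths are in m, angles in rad, forces in N, time in s.
With the tool pointing down it reaches from about 0.275 to 0.875 m from the base axis. Payload 12.5 kg.
Tool frame: the origin (TCP) lies between the finger pads; the fingertips stand 8 mm ahead of it and the grasp point (between the pads) lies 11 mm behind it; z points along the fingers, y is the line along which they close (so a half turn about z gives the same grasp; the last joint's range is limited). The gripper opens to 85 mm and grips with 20 to 120 N. Pads are 22 mm wide; open, the fingers measure 114 mm over their backs; the gripper's body (76 mm by 85 mm) begins 54 mm behind the grasp point. The pads swing forward as they close: fully open they stand 13 mm farther back than shut.
Start: joints at [-0.085, 0.351, 1.652, -0, 1.139, -0.085], TCP at [0.55, 0, 0.211] pointing down, gripper open.
Joint ranges: [-2.75, 2.75], [-0.79, 2.1], [0.01, 2.65], [-1.57, 4.71], [0.07, 3.14], [-2.87, 2.87]. Speed limits (rad/s): [2.22, 2.22, 2.79, 3.14, 3.14, 3.14].

### API

Orientations are given as a rotation vector (axis times angle).
In Python, from rig import get_state, grab_frame, calibration, job gives the robot as it stands. The module is installed in compiled form; this text tells all that it offers.
- The arm moves only by the tool arm_command, never from a script. Its argument "motion" is a list of rows, each a list of 3 entries, a list of its own where there are three numbers: the opening in per cent of the stroke, from 0 (shut) to 100 (fully open), then the shift along the tool's x, y, z in mm, then the turn about the tool's z in degrees. In form: [[fingers, [tx, ty, tz], roll], ...]. A call has 1 to 10 rows; each row shifts and turns the commanded pose from where the row before left it, along the tool's axes as they then stand; what a row does not reach is not made up. A row lasts 1/10 s, in which the tool goes at most 50 mm and 8.59 degrees, less where a joint would pass 70% of its speed; a pose out of reach is approached as far as the arm can. A call with a gripper value outside its range is refused whole. The fingers move at their own pace and stop on an object; "force" is the grip in N (left out, the last holds). Time passes only in rows, so rows that do not move let the fingers close. It gives the time, the measured TCP pose, the force, the opening and the grip force at its end, in the units of the state.
- get_state(): the state, without advancing time (a new reading comes with each control period).
- grab_frame(name): name is "scene" or "side" or "wrist"; returns the picture (400x640x3 uint8, red, green, blue); there is no depth.
- calibration(name): a dict with "mtx" (3x3 intrinsics, pixels), "T" (4x4, takes a point from camera to world coordinates). Camera axes: x right, y down, z forward; pixel columns grow to the right and rows downward; lengths in m; the calibration is good to about 2 mm. A picture is of the moment at which its call begins: read the wrist's pose just before it. calibration takes no time and is no camera call; for the wrist camera it gives the pose at the moment of the call.
- job.job_done(): hands the job in; it is judged then, once.
The state is a dict: "t": time; "joint_positions": joint angles; "joint_velocities": joint speeds; "tau": joint torques, N m; "position": TCP position; "tcp_rot": TCP orientation; "contact_force": force on the tool from outside, world axes, zero at the start; "moment": the same for the moment, N m; "opening": opening from 0.0 (shut) to 1.0 (fully open); "finger_force": force on a finger pad.
Only numpy, scipy, OpenCV 4.12 (cv2) and the standard library are available. Lean on these libraries where they do the work, as an engineer would, in place of code of your own. Each camera call takes 0.05 s, during which the arm holds its last target. There are 200 camera calls.

## Working session

There is one attempt and no reset: what is moved stays moved. The work goes in short steps, Python scripts to look and compute and a tool call to move; the robot and the scene stay as the last step left them, time stands still between calls to the robot, and variables do not carry over. Pictures are saved under pics/ and viewed, at most 10 in all, crops included, and the job is handed in when it is done.

Besides the shell and the picture viewer there is one more tool, called after "Call:" by a JSON object that holds its "fn" and its "kwargs". arm_command: Moves the arm, as the interface text tells. Its arguments: {"type":"object","properties":{"motion":{"type":"array"},"force":{"type":"number"}},"required":["motion"]}

```bash
mkdir -p pics; python3 - <<'E'
from rig import *
import cv2
s=get_state();print(s['t'],s['position'],s['tcp_rot'])
for n in ("scene","wrist"):
    cv2.imwrite(f"pics/{n}0.png",grab_frame(n)[:,:,::-1]);c=calibration(n);print(n,c['mtx'],c['T'].round(3))
E
```

```text
0.0 [5.49624942e-01 4.45307794e-05 2.10648054e-01] [-2.22082608e+00 -2.22072834e+00  1.20684021e-03]
scene [[373.54764641   0.         319.94264753]
 [  0.         373.54764641 196.57510769]
 [  0.           0.           1.        ]] [[-0.738 -0.492  0.462  0.097]
 [-0.675  0.526 -0.518  0.698]
 [ 0.013 -0.694 -0.72   0.695]
 [ 0.     0.     0.     1.   ]]
wrist [[328.66717176   0.         324.0085583 ]
 [  0.         328.66717176 202.16579238]
 [  0.           0.           1.        ]] [[ 1.    -0.    -0.002  0.55 ]
 [-0.001 -0.965 -0.263  0.067]
 [-0.002  0.263 -0.965  0.373]
 [ 0.     0.     0.     1.   ]]
```

View pics/scene0.png

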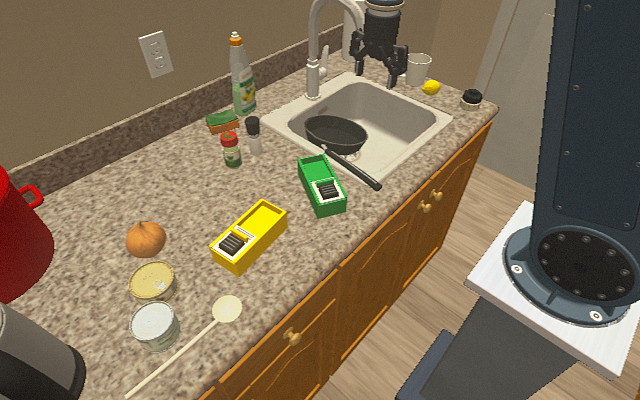

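View pics/wrist0.png

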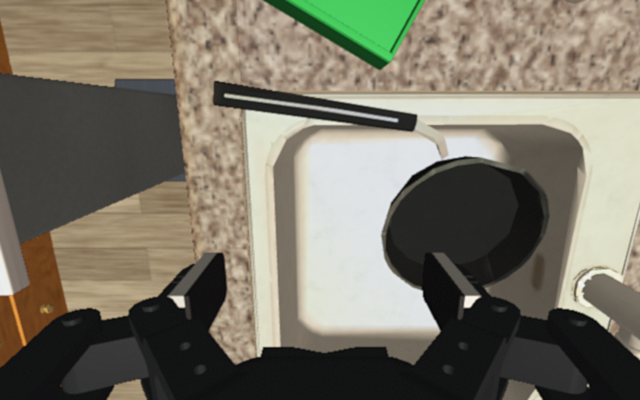

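The green box is at about (322,185) in the scene view. The tab looks to be near (328,192), with the bar to be told apart in a zoom.

```bash
python3 - <<'E'
import cv2
a=cv2.imread("pics/scene0.png")[145:225,280:365]
cv2.imwrite("pics/crop.png",cv2.resize(a,None,fx=7,fy=7,interpolation=cv2.INTER_CUBIC))
E
cat > h.py <<'E'
import numpy as np
from rig import *
def ray(c,uv,z):
    d=c['T'][:3,:3]@np.linalg.solve(c['mtx'],[*uv,1]); o=c['T'][:3,3]
    return o+d*(z-o[2])/d[2]
def proj(c,p):
    q=c['T'][:3,:3].T@(np.asarray(p)-c['T'][:3,3]); q=c['mtx']@q; return q[:2]/q[2]
E
```

```text
(no output)
```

View pics/crop.png

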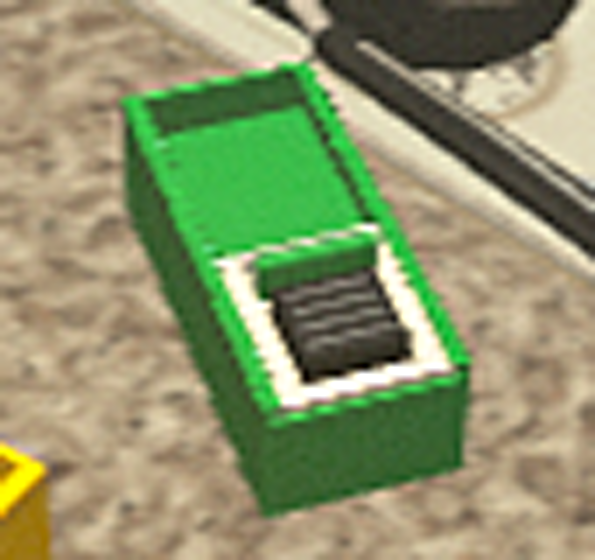

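The crop shows the lid at the near end. The box rim corners are at crop (128,100), (308,66), (467,365) and (270,420), and the tab top is roughly (275,290)-(410,335), with the bar just beyond it.

```bash
python3 - <<'E'
from h import *
c=calibration("scene")
f=lambda u,v,z: ray(c,(u/7+280,v/7+145),z)
P=[f(u,v,.056) for u,v in [(128,100),(308,66),(467,365),(270,420)]]
print(np.round(P,4)); 
for i in range(4): print(np.linalg.norm(P[i]-P[i-1]))
a=(P[0]+P[1]-P[2]-P[3])/2; print("open dir",np.degrees(np.arctan2(a[1],a[0])), "centre",np.mean(P,0))
T=[f(u,v,.063) for u,v in [(275,290),(375,268),(410,332),(310,350)]]
print(np.round(T,4),np.mean(T,0))
E
```

```text
[[0.6396 0.1761 0.056 ]
 [0.6037 0.1151 0.056 ]
 [0.4586 0.1956 0.056 ]
 [0.4903 0.2599 0.056 ]]
0.17119823913575777
0.07084027690289119
0.16593991484289702
0.07171233960043782
open dir -29.170249008137752 centre [0.54802414 0.18668383 0.056     ]
[[0.5259 0.2187 0.063 ]
 [0.5079 0.1869 0.063 ]
 [0.4787 0.2023 0.063 ]
 [0.4978 0.2319 0.063 ]] [0.50257213 0.20994775 0.063     ]
```

Call:
{"fn": "arm_command", "kwargs": {"motion": [[0,[35,-8,13],0],[0,[35,-8,13],0],[0,[35,-8,13],0],[0,[35,-8,13],0],[0,[35,-8,13],0],[0,[35,-7,13],0],[0,[0,0,0],7.3],[0,[0,0,0],7.3],[0,[0,0,0],7.3],[0,[0,0,0],7.3]]}}

```text
t: 1.1
position: [0.5027, 0.2101, 0.1328]
tcp_rot: [-2.713, -1.583, 0.001]
contact_force: [-0.9, 0.7, 0.2]
opening: 0.004
finger_force: 0.0
```

```bash
python3 - <<'E'
from h import *
import cv2
from scipy.spatial.transform import Rotation as R
s=get_state();print(s['t'],s['position'],s['opening'],R.from_rotvec(s['tcp_rot']).as_matrix().round(3))
c=calibration("wrist");im=grab_frame("wrist")[:,:,::-1].copy()
np.save("c1.npy",c,allow_pickle=True)
cv2.imwrite("pics/w1.png",im)
print(proj(c,[.5026,.21,.063]))
E
```

```text
1.1 [0.5027078  0.21010161 0.13284437] 0.0035257796214600463 [[ 0.492  0.87  -0.001]
 [ 0.87  -0.492 -0.   ]
 [-0.001 -0.001 -1.   ]]
[324.19957866 206.96959606]
```

View pics/w1.png

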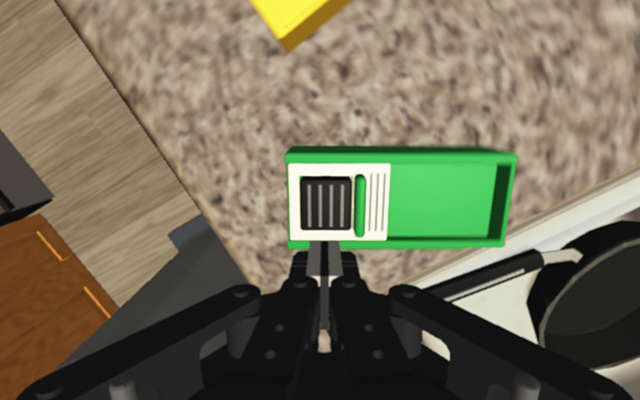

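The tab is at (326,203), against a prediction of (324,207), so I shift about +3 mm across and +4 mm along. The box axis is aligned within 1°.

Call:
{"fn": "arm_command", "kwargs": {"motion": [[0,[3,4,15],0],[0,[0,0,20],0],[0,[0,0,17],0],[0,[0,0,5],0],[0,[0,0,2],0],[0,[0,0,0],0]]}}

```text
t: 1.75
position: [0.5081, 0.2107, 0.0742]
tcp_rot: [2.709, 1.591, 0.0]
contact_force: [0.3, 0.1, -0.4]
opening: -0.002
finger_force: 0.0
```

Call:
{"fn": "arm_command", "kwargs": {"motion": [[0,[0,0,3],0],[0,[0,0,2],0],[0,[0,0,1],0],[0,[0,0,0],0],[0,[0,0,0],0]]}}

```text
t: 2.25
position: [0.508, 0.2107, 0.0683]
tcp_rot: [2.71, 1.59, 0.0]
contact_force: [-0.3, 0.3, 0.1]
opening: 0.003
finger_force: 0.0
```

Call:
{"fn": "arm_command", "kwargs": {"motion": [[0,[0,0,2],0],[0,[0,0,0],0],[0,[0,0,0],0]]}}

```text
t: 2.55
position: [0.5079, 0.2107, 0.0661]
tcp_rot: [-2.71, -1.59, 0.0]
contact_force: [0.8, 0.4, 0.6]
opening: 0.002
finger_force: 0.0
```

Call:
{"fn": "arm_command", "kwargs": {"motion": [[0,[0,0,2],0],[0,[0,0,0],0],[0,[0,0,0],0]]}}

```text
t: 2.85
position: [0.5079, 0.2107, 0.0641]
tcp_rot: [-2.71, -1.59, 0.0]
contact_force: [0.1, 0.3, 0.2]
opening: -0.0
finger_force: 0.0
```

```bash
python3 - <<'E'
from h import *
import cv2
c=calibration("scene");u=proj(c,[.508,.2107,.063]);print(u)
c2=calibration("side");v=proj(c2,[.508,.2107,.063]);print(v,c2['T'].round(2))
def crop(n,u):
    im=grab_frame(n)[:,:,::-1];x,y=[max(0,int(k)-40) for k in u]
    return cv2.resize(im[y:y+80,x:x+80],(400,400),interpolation=cv2.INTER_CUBIC)
cv2.imwrite("pics/c2.png",np.hstack([crop("scene",u),crop("side",v)]))
E
```

```text
[327.02841718 188.2985419 ]
[323.2402392  194.15918455] [[-0.97 -0.11  0.23  0.32]
 [-0.26  0.35 -0.9   1.02]
 [ 0.02 -0.93 -0.37  0.38]
 [ 0.    0.    0.    1.  ]]
```

View pics/c2.png

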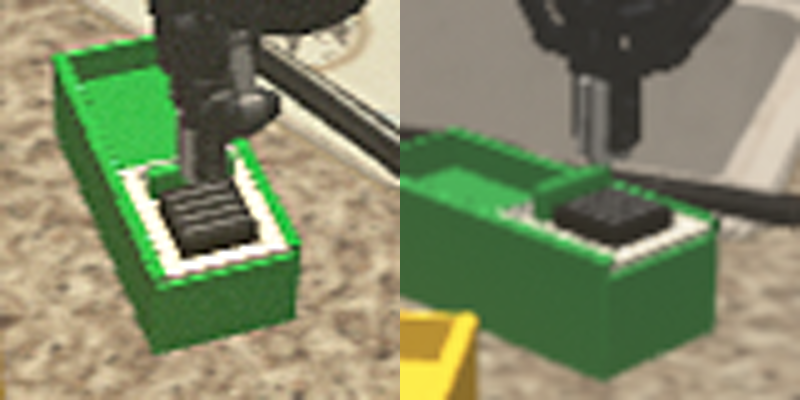

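The tip looks still above the tab in both views: the tip bottom is at scene px (328,184) and side px (324,186). The tab is at scene (329,190) and side (325,196). I'll triangulate both.

```bash
python3 - <<'E'
from h import *
import cv2
def P(c): return c['mtx']@np.linalg.inv(c['T'])[:3]
A,B=P(calibration("scene")),P(calibration("side"))
for a,b in (((328,184),(324,186)),((329,189.6),(325.4,196))):
    X=cv2.triangulatePoints(A,B,np.float64(a),np.float64(b)).ravel();X=X[:3]/X[3];print(X, proj(calibration("scene"),X),proj(calibration("side"),X))
E
```

```text
[0.50538105 0.21230002 0.081953  ] [327.61680119 183.47942298] [324.46437952 186.36662099]
[0.50416929 0.20723361 0.0581125 ] [329.11759009 189.76412748] [325.25410638 195.88417805]
```

Call:
{"fn": "arm_command", "kwargs": {"motion": [[0,[0,0,3],0],[0,[0,0,1],0],[0,[0,0,0],0],[0,[0,0,0],0]]}}

```text
t: 3.35
position: [0.5079, 0.2107, 0.0601]
tcp_rot: [-2.71, -1.59, 0.0]
contact_force: [1.0, 0.7, -0.2]
opening: -0.003
finger_force: 0.0
```

Call:
{"fn": "arm_command", "kwargs": {"motion": [[0,[0,0,2],0],[0,[0,0,1],0],[0,[0,0,0],0],[0,[0,0,0],0]]}}

```text
t: 3.75
position: [0.5079, 0.2107, 0.0572]
tcp_rot: [-2.71, -1.59, 0.0]
contact_force: [0.3, 0.5, -0.8]
opening: 0.0
finger_force: 0.0
```

Call:
{"fn": "arm_command", "kwargs": {"motion": [[0,[0,0,2],0],[0,[0,0,1],0],[0,[0,0,0],0],[0,[0,0,0],0]]}}

```text
t: 4.15
position: [0.5079, 0.2107, 0.0541]
tcp_rot: [-2.71, -1.59, 0.0]
contact_force: [0.5, -0.4, -0.5]
opening: 0.001
finger_force: 0.0
```

```bash
python3 - <<'E'
from h import *
import cv2
def crop(n,u):
    im=grab_frame(n)[:,:,::-1];x,y=[max(0,int(k)-30) for k in u]
    return cv2.resize(im[y:y+60,x:x+60],(400,400),interpolation=cv2.INTER_CUBIC)
cv2.imwrite("pics/c3.png",np.hstack([crop("scene",(327,185)),crop("side",(323,190))]))
E
```

```text
(no output)
```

View pics/c3.png

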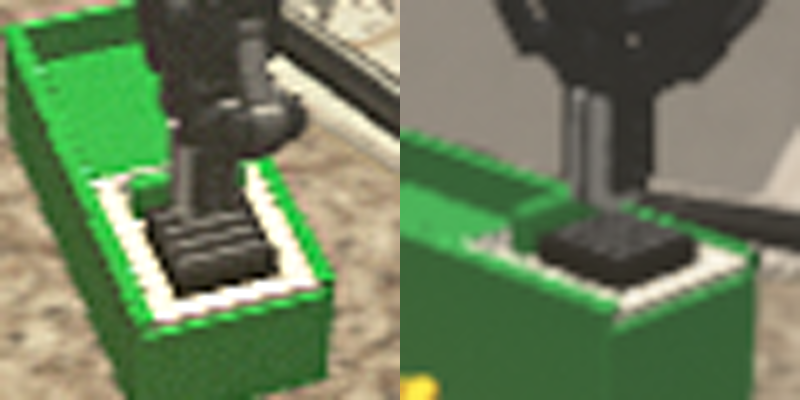

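The tip has come close to the tab but seems still about 5 mm above it (side: tip at (322,191), tab at (326,195)). I continue down.

Call:
{"fn": "arm_command", "kwargs": {"motion": [[0,[0,0,2],0],[0,[0,0,1],0],[0,[0,0,0],0],[0,[0,0,0],0]]}}

```text
t: 4.65
position: [0.5079, 0.2107, 0.0511]
tcp_rot: [-2.71, -1.59, 0.0]
contact_force: [-0.1, 0.2, 0.1]
opening: -0.001
finger_force: 0.0
```

Call:
{"fn": "arm_command", "kwargs": {"motion": [[0,[0,0,2],0],[0,[0,0,1],0],[0,[0,0,0],0],[0,[0,0,0],0]]}}

```text
t: 5.05
position: [0.5079, 0.2107, 0.0482]
tcp_rot: [2.71, 1.59, -0.0]
contact_force: [-0.6, -0.2, 0.7]
opening: -0.002
finger_force: 0.0
```

Call:
{"fn": "arm_command", "kwargs": {"motion": [[0,[0,0,2],0],[0,[0,0,0],0],[0,[0,0,0],0],[0,[0,0,0],0]]}}

```text
t: 5.45
position: [0.5079, 0.2107, 0.0462]
tcp_rot: [-2.71, -1.59, 0.0]
contact_force: [-0.5, 0.4, -1.1]
opening: -0.0
finger_force: 0.0
```

```bash
python3 - <<'E'
from h import *
import cv2
def crop(n,u,r):
    im=grab_frame(n)[:,:,::-1];x,y=[max(0,int(k)-r) for k in u]
    return cv2.resize(im[y:y+2*r,x:x+2*r],(400,400),interpolation=cv2.INTER_CUBIC)
print(get_state()['contact_force'],get_state()['tau'])
cv2.imwrite("pics/c4.png",np.vstack([np.hstack([crop("scene",(327,185),22),crop("side",(323,190),22)]),cv2.resize(grab_frame("wrist")[150:250,220:420,::-1],(800,200))[:200]]))
E
```

```text
[-0.46150134  0.44422807 -1.13500127] [ 1.08517346e-03 -5.55433452e+01 -2.16583908e+01  1.43184720e-04
  4.83319418e-04 -1.16764113e-04]
```

View pics/c4.png

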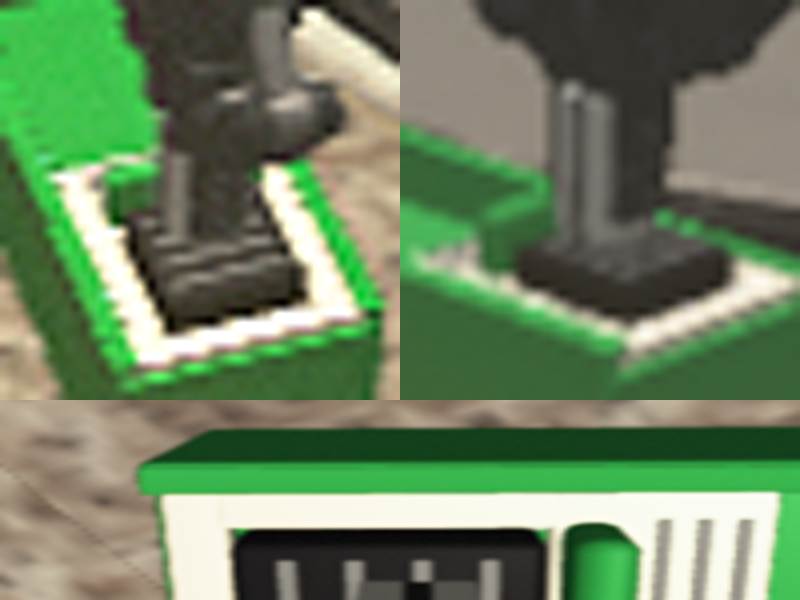

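The tip is now practically on the tab (side px: tip foot (590,250), just behind the bar). I look for contact next.

Call:
{"fn": "arm_command", "kwargs": {"motion": [[0,[0,0,2],0],[0,[0,0,0],0],[0,[0,0,0],0],[0,[0,0,0],0]]}}

```text
t: 6.0
position: [0.5079, 0.2107, 0.0442]
tcp_rot: [-2.71, -1.59, 0.0]
contact_force: [0.4, -0.2, -0.5]
opening: 0.002
finger_force: 0.0
```

Call:
{"fn": "arm_command", "kwargs": {"motion": [[0,[0,0,2],0],[0,[0,0,0],0],[0,[0,0,0],0],[0,[0,0,0],0]]}}

```text
t: 6.4
position: [0.5081, 0.2108, 0.0423]
tcp_rot: [2.71, 1.59, 0.001]
contact_force: [0.7, 1.0, 1.9]
opening: 0.0
finger_force: 0.8
```

Call:
{"fn": "arm_command", "kwargs": {"motion": [[0,[0,0,2],0],[0,[0,0,0],0],[0,[0,0,0],0],[0,[0,0,0],0]]}}

```text
t: 6.8
position: [0.5081, 0.2107, 0.0403]
tcp_rot: [2.71, 1.59, 0.0]
contact_force: [0.2, 0.7, 3.1]
opening: 0.001
finger_force: 1.3
```

Call:
{"fn": "arm_command", "kwargs": {"motion": [[0,[0,0,2],0],[0,[0,0,1],0],[0,[0,0,0],0],[0,[0,0,0],0]]}}

```text
t: 7.2
position: [0.5081, 0.2107, 0.0373]
tcp_rot: [2.71, 1.59, 0.0]
contact_force: [0.6, 0.6, 5.0]
opening: 0.001
finger_force: 2.1
```

Call:
{"fn": "arm_command", "kwargs": {"motion": [[0,[0,3,0],0],[0,[0,3,0],0],[0,[0,3,0],0],[0,[0,3,0],0],[0,[0,3,0],0],[0,[0,0,0],0]]}}

```text
t: 7.8
position: [0.5217, 0.2032, 0.0373]
tcp_rot: [2.709, 1.589, 0.001]
contact_force: [2.4, 0.7, 5.0]
opening: 0.0
finger_force: 2.1
```

Call:
{"fn": "arm_command", "kwargs": {"motion": [[0,[0,5,0],0],[0,[0,5,0],0],[0,[0,5,0],0],[0,[0,5,0],0],[0,[0,5,0],0],[0,[0,5,0],0],[0,[0,5,0],0],[0,[0,0,0],0]]}}

```text
t: 8.6
position: [0.5524, 0.1859, 0.0373]
tcp_rot: [2.709, 1.589, 0.001]
contact_force: [2.1, 0.8, 4.5]
opening: -0.003
finger_force: 2.1
```

```bash
python3 - <<'E'
from h import *
import cv2
print(get_state()['contact_force'])
def crop(n,u,r):
    im=grab_frame(n)[:,:,::-1];x,y=[max(0,int(k)-r) for k in u]
    return cv2.resize(im[y:y+2*r,x:x+2*r],(400,400),interpolation=cv2.INTER_CUBIC)
cv2.imwrite("pics/c5.png",np.vstack([np.hstack([crop("scene",(322,180),35),crop("side",(318,190),35)]),cv2.resize(grab_frame("wrist")[150:250,220:420,::-1],(800,200))]))
E
```

```text
[2.06040065 0.77885067 4.5206343 ]
```

View pics/c5.png

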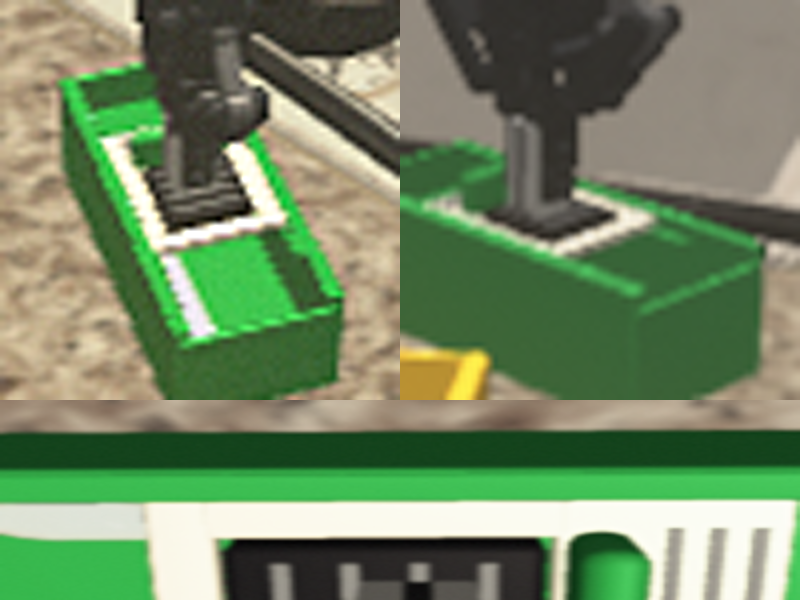

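The lid has slid open about 45 mm with the tab held down. I push on gently to the stop.

Call:
{"fn": "arm_command", "kwargs": {"motion": [[0,[0,4,0],0],[0,[0,4,0],0],[0,[0,4,0],0],[0,[0,3,0],0],[0,[0,2,0],0],[0,[0,0,0],0]]}}

```text
t: 9.35
position: [0.5668, 0.1778, 0.0372]
tcp_rot: [2.709, 1.589, 0.001]
contact_force: [0.8, -0.0, 4.9]
opening: -0.0
finger_force: 2.1
```

Call:
{"fn": "arm_command", "kwargs": {"motion": [[0,[0,2,0],0],[0,[0,2,0],0],[0,[0,0,0],0]]}}

```text
t: 9.65
position: [0.5699, 0.1759, 0.0371]
tcp_rot: [-2.71, -1.59, 0.001]
contact_force: [-0.5, 1.8, 4.3]
opening: -0.003
finger_force: 2.1
```

Call:
{"fn": "arm_command", "kwargs": {"motion": [[0,[0,2,0],0],[0,[0,2,0],0],[0,[0,0,0],0]]}}

```text
t: 9.95
position: [0.5725, 0.1741, 0.0369]
tcp_rot: [-2.709, -1.589, 0.003]
contact_force: [-5.6, 2.9, 5.8]
opening: 0.002
finger_force: 5.9
```

Call:
{"fn": "arm_command", "kwargs": {"motion": [[0,[0,1.5,0],0],[0,[0,0,0],0],[0,[0,0,0],0]]}}

```text
t: 10.25
position: [0.5727, 0.174, 0.0368]
tcp_rot: [-2.707, -1.589, 0.006]
contact_force: [-10.8, 6.9, 8.9]
opening: -0.003
finger_force: 8.9
```

The lid is at its stop: the push force rises to 13 N and there is no further motion. I ease back and lift off.

Call:
{"fn": "arm_command", "kwargs": {"motion": [[0,[0,-3,0],0],[0,[0,0,-10],0],[0,[0,0,-30],0],[0,[0,0,-40],0],[0,[0,0,-40],0],[0,[0,0,0],0],[0,[0,0,0],0]]}}

```text
t: 10.95
position: [0.5724, 0.1746, 0.158]
tcp_rot: [2.709, 1.589, 0.002]
contact_force: [0.1, 0.2, -0.3]
opening: 0.001
finger_force: 0.0
```

```bash
python3 - <<'E'
from h import *
import cv2
print(get_state()['t'],get_state()['contact_force'],get_state()['position'])
cv2.imwrite("pics/w6.png",np.vstack([cv2.resize(grab_frame("scene")[140:225,250:370,::-1],(600,300)),cv2.resize(grab_frame("wrist")[100:260,150:470,::-1],(600,300))]))
E
```

```text
10.95 [ 0.10232736  0.24215794 -0.26669413] [0.57238937 0.17458116 0.15801591]
```

View pics/w6.png

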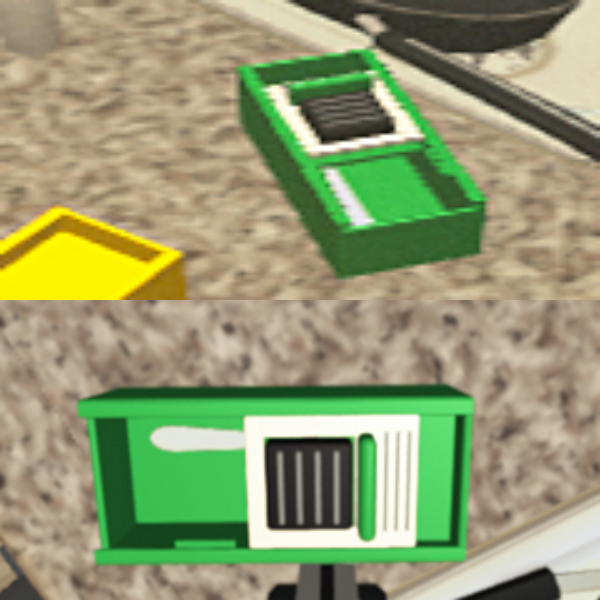

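The lid's right edge has moved from about 75 mm to about 147 mm along the box, so it is fully open. The tab is up, the teaspoon is visible, and the arm is clear.

```bash
python3 -c "
from rig import job
print(job.job_done())"
```

```text
the job is handed in; nothing more can be done
None
```

I pushed the green box's lid to its stop (about 70 mm), let its tab spring back up, left the yellow box untouched, and handed the job in with the arm clear; no verdict came back.

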